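# Balance the carpet rake on the drip rail

## Task

Get the washed aluminium carpet rake out from under the low shoe rack, lay it flat on the table, clear of the rack, and let go of it. Then take it again round its sleeve, lift it, and lay it square across the flat bar of the drip rail at its balance point, so that it stays level by itself and dries touching only the bar. Leave the other things where they are.

Things in the scene. Friction and masses are not known exactly. Their poses are not given: they have to be found in the camera images.
- rake_mid (a point): Centre (half-way up) of the sleeve of the loose aluminium carpet rake (0.33 kg), a flat T lying flat. Along its x axis from here: sleeve 24 mm wide (y), 16 mm thick, from -45 to +45 mm; heavy head bar 90 mm wide, 16 mm thick, +45 to +61; seven teeth to +85. At -x a telescopic handle comes out of the sleeve. z is normal to the flat. It starts on the table, head first under the shoe rack
- rake_tip (a point): Front end of the rake's middle tooth, half-way up, 85 mm from the sleeve's centre; axes as the rake's
- rake_end (a point): Centre of the end face of the rake's handle, half-way up: 70 mm (handle in) to 120 mm (out) from the sleeve's centre; axes as the rake's. The handle is a steel tube 18 mm wide, 10 mm thick, ending in a black rubber cap 23 mm long, 24 mm wide, 16 mm thick
- rake: The rake as a whole; origin under the sleeve's centre, 8 mm below point rake_mid, same axes. Its balance point (centre of mass) lies on the sleeve's centre line, 20 mm from the sleeve's centre towards the head with the handle fully in, 0.3 mm less for each mm the handle is drawn out (5 mm with it fully out); this is not the middle of its length
- rake_handle (a joint): How far the rake's handle is drawn out of its sleeve, 0 to 0.05 m. It is clamped: moves only under more than 25 N; leave it as it is
- rack: Fixed low white shoe rack, 160 mm deep (x), 180 mm wide (y), 52 mm high; origin under its centre. Its board's underside is 40 mm above the table; 12 mm walls at both sides and the back (+x); open to its -x side, where the rake's handle end sticks out, pointing roughly along -x
- bar_top (a point): Centre of the flat top of the fixed drip rail's steel bar, 70 mm above the table. The bar is 16 mm wide (x), 140 mm long (y), 12 mm thick, on two slim posts 60 mm either side of the centre, over a base plate 80 x 140 x 5 mm. The rake is to lie along this point's x axis, either way round, near the bar's middle
- shoe_brush: bamboo shoe brush, block 160 x 48 x 40 mm high, dark bristles down; origin under its centre, x along it (bystander)
- polish_tin: round tin 64 mm across, 25 mm high, standing on the shoe rack; origin under its centre (bystander)
- shoehorn: flat steel shoehorn, 205 x 35 x 8 mm, lying on the table; origin under its blade's centre, x along it (bystander)
Things that resemble listed ones, but are neither listed nor needed, are in the scene too. Of the things that look like the rake, the smallest one is meant.

How it is judged:
By the outcome, as a careful person would: the job done as asked, in the order asked, and still so for the second after the job is handed in, with the robot touching nothing.
It also fails if it takes over 54 s, if anything falls off the work surface, if the arm or the gripper's body presses on something with over 40 N, if the wrist force passes 120 N, or if a joint passes its speed limit or range.

## Robot

A 7-joint arm with a two-finger parallel gripper is mounted at the origin on the work surface. World frame = base frame: x ahead of the robot, y to its left, z up, the work surface at z = 0. Lengths are in mm, angles in rad, forces in N, time in s.
With the tool pointing down it reaches from about 400 to 875 mm from the base axis. Payload 4.4 kg.
Tool frame: the origin (TCP) lies midway between the tips of the shut fingers; the grasp point (between the pads) lies 19 mm behind it; z points along the fingers, y is the line along which they close (so a half turn about z gives the same grasp; the last joint's range is limited). The gripper opens to 85 mm and grips with 20 to 120 N. Pads are 22 mm wide; open, the fingers measure 114 mm over their backs; the gripper's body (76 mm by 85 mm) begins 54 mm behind the grasp point. The pads swing forward as they close: fully open they stand 13 mm farther back than shut.
Start: joints at [1.055, 0.628, 0.038, 1.517, -0.027, 0.996, -0.02], TCP at [282.639, -585.349, 231.313] pointing down, gripper open.
Joint ranges: [-3.06, 3.06], [-0.37, 2.12], [-1.25, 1.32], [0.18, 2.47], [-1.1, 4.24], [0.23, 1.98], [-2.94, 2.94]. Speed limits (rad/s): [2.57, 2.57, 3.14, 3.14, 3.14, 3.14, 3.14].

## Interface

Orientations are given as [roll, pitch, yaw] about the fixed x, y, z axes, in that order (R = Rz(yaw) Ry(pitch) Rx(roll)).
In Python, from cell import read_state, get_image, finish_job gives the robot as it stands.
- The arm moves only by the tool send_rows, never from a script. Its argument "series" is a list of rows, each an object of numbers: "ax", "ay", "az": the turn, a rotation vector about the tool's x, y, z in rad; "dx", "dy", "dz": the shift along the tool's x, y, z in cm; "hand": the closure, from 0 (fully open) to 1 (shut). In form: [{"ax": .., "ay": .., "az": .., "dx": .., "dy": .., "dz": .., "hand": ..}, ...]. A call has 1 to 10 rows; each row is the pose to reach, as a shift and turn from the pose commanded when the call began, along the tool's axes at that moment; what a row does not reach only later rows make up. A row lasts 1/10 s, in which the tool goes at most 50 mm and 8.59 degrees, less where a joint would pass 70% of its speed; a pose out of reach is approached as far as the arm can. A call with a gripper value outside its range is refused whole. The fingers move at their own pace and stop on an object; the grip force is fixed at half the most. Time passes only in rows, so rows that repeat a pose let the fingers close. It gives the time, the measured TCP pose, the force, the opening and the grip force at its end, in the units of the state.
- read_state(): the state, without advancing time (a new reading comes with each control period).
- get_image(name): name is "scene" or "top"; returns a dict with "pixels" (480x640x3 uint8, red, green, blue), "mtx" (3x3 intrinsics, pixels), "k1" (the pictures are not rectified: a ray, as slopes to the right and down, at radius r is drawn at 1 + k1 r^2 times it, then the intrinsics apply), "R" (3x3) and "t" (3): a world point X has camera coordinates R X + t. Camera axes: x right, y down, z forward; pixel columns grow to the right and rows downward; lengths in mm; the calibration is good to about 2 mm. A picture is of the moment at which its call begins. There is no depth.
- finish_job(): hands the job in; it is judged then, once.
The state is a dict: "clock": time; "qpos": joint angles; "qd": joint speeds; "tau": joint torques, N m; "eef_pos": TCP position; "tool_rot": TCP orientation; "force": force on the tool from outside, world axes, zero at the start; "torque": the same for the moment, N m; "width": finger opening in mm; "gripper_force": force on a finger pad.
Only numpy, scipy, OpenCV 4.12 (cv2) and the standard library are available. Lean on these libraries where they do the work, as an engineer would, in place of code of your own. Each camera call takes 0.05 s, during which the arm holds its last target. There are 200 camera calls.

## Working session

There is one attempt and no reset: what is moved stays moved. The work goes in short steps, Python scripts to look and compute and a tool call to move; the robot and the scene stay as the last step left them, time stands still between calls to the robot, and variables do not carry over. Pictures are saved under pics/ and viewed, at most 10 in all, crops included, and the job is handed in when it is done.

Besides the shell and the picture viewer there is one more tool, called after "Emit:" in YAML: its name, and indented under it one key for each argument. send_rows: Moves the arm, as the interface text tells. Its arguments: {"type":"object","properties":{"series":{"type":"array","items":{"type":"object","properties":{"ax":{"type":"number"},"ay":{"type":"number"},"az":{"type":"number"},"dx":{"type":"number"},"dy":{"type":"number"},"dz":{"type":"number"},"hand":{"type":"number"}}}}},"required":["series"]}

```bash
mkdir -p pics; cat > h.py <<'E'
import numpy as np, cv2
from cell import read_state, get_image, finish_job
from scipy.spatial.transform import Rotation as Ro
def shot(name,out):
    im=get_image(name); cv2.imwrite('pics/'+out,im['pixels'][:,:,::-1])
    np.savez('pics/'+out+'.npz',**{k:im[k] for k in('pixels','mtx','k1','R','t')}); return im
def dist(k1): return np.array([float(k1),0,0,0])
def pix2w(im,uv,z):
    p=cv2.undistortPoints(np.array(uv,float).reshape(-1,1,2),np.array(im['mtx']),dist(im['k1'])).reshape(-1,2)
    R=np.array(im['R']);t=np.array(im['t']).ravel();c=-R.T@t
    d=np.c_[p,np.ones(len(p))]@R
    return c+d*((z-c[2])/d[:,2])[:,None]
def w2pix(im,X):
    R=np.array(im['R']);t=np.array(im['t']).ravel()
    return cv2.projectPoints(np.array(X,float).reshape(-1,1,3),cv2.Rodrigues(R)[0],t,np.array(im['mtx']),dist(im['k1']))[0].reshape(-1,2)
def toolrel(target_pos,target_R=None):
    s=read_state();R=Ro.from_euler('xyz',s['tool_rot']).as_matrix()
    d=R.T@(np.array(target_pos)-s['eef_pos'])/10
    r=None if target_R is None else Ro.from_matrix(R.T@target_R).as_rotvec()
    return d.round(2),r if r is None else r.round(3)
E
python3 -c "
from h import *
for n in('top','scene'):
    im=shot(n,n+'0.png');R=np.array(im['R']);print(n,(-R.T@np.array(im['t']).ravel()).round(),im['k1'],im['mtx'])
s=read_state();print({k:np.round(v,3) for k,v in s.items()})
"
```

```text
top [ 359.  -72. 1236.] -0.020266685295375862 [[437.55022273   0.         331.67030766]
 [  0.         437.55022273 241.85244947]
 [  0.           0.           1.        ]]
scene [1391.  -93. 1073.] -0.0797351076414664 [[546.80138776   0.         324.08127496]
 [  0.         546.80138776 240.30389084]
 [  0.           0.           1.        ]]
{'clock': np.float64(0.1), 'qpos': array([ 1.055,  0.629,  0.038,  1.518, -0.027,  0.996, -0.02 ]), 'qd': array([ 0.001, -0.002,  0.   , -0.002,  0.001, -0.001,  0.002]), 'tau': array([ 2.0000e-03, -5.6454e+01,  1.2300e+00, -1.9398e+01,  1.1000e-02,
        5.0000e-03,  0.0000e+00]), 'eef_pos': array([ 282.376, -584.843,  230.494]), 'tool_rot': array([-3.14,  0.  ,  0.45]), 'force': array([-0.448,  0.125, -0.833]), 'torque': array([ 0.008,  0.043, -0.044]), 'gripper_force': np.float64(0.0), 'width': np.float64(85.341)}
```

View pics/top0.png

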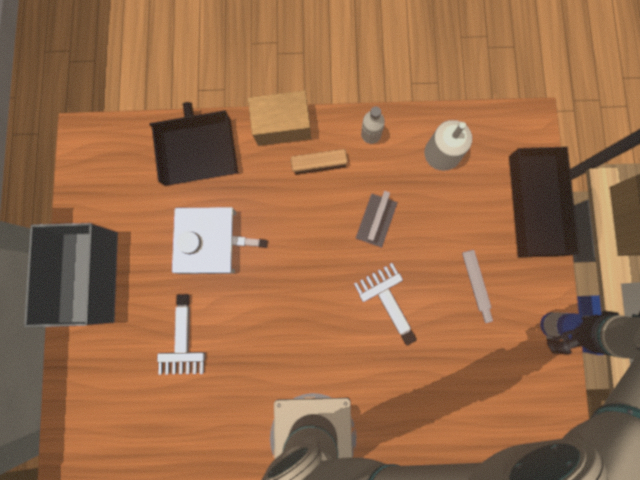

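View pics/scene0.png

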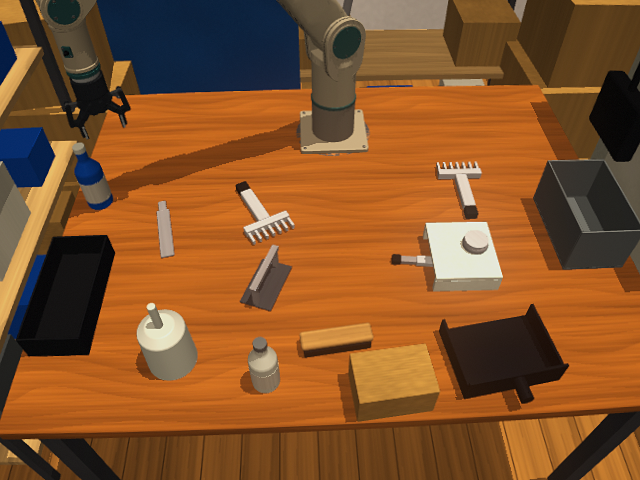

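```bash
python3 -c "
from h import *
a=cv2.imread('pics/top0.png');b=cv2.imread('pics/scene0.png')
r=lambda i,x,y,w,h,W,H:cv2.resize(i[y:y+h,x:x+w],(W,H),interpolation=cv2.INTER_CUBIC)
t=np.hstack([r(a,170,200,100,75,400,300),r(a,340,185,80,60,400,300)])
u=np.hstack([r(b,385,210,120,90,400,300),r(b,230,235,80,60,400,300)])
cv2.imwrite('pics/z0.png',np.vstack([t,u]))
im=np.load('pics/top0.png.npz')
print(pix2w(im,[(233,240),(267,243)],8),pix2w(im,[(173,208),(233,208),(233,272),(174,272)],52),pix2w(im,[(388,193),(370,240)],70))
"
```

```text
[[544.56764425 215.95920794   8.        ]
 [533.09164352 119.08413167   8.        ]] [[632.82785557 373.53977788  52.        ]
 [627.58075435 205.95102048  52.        ]
 [450.09972333 205.38624057  52.        ]
 [454.62332883 366.81110027  52.        ]] [[ 652.40366215 -222.43533607   70.        ]
 [ 524.27198364 -168.07785883   70.        ]]
```

View pics/z0.png

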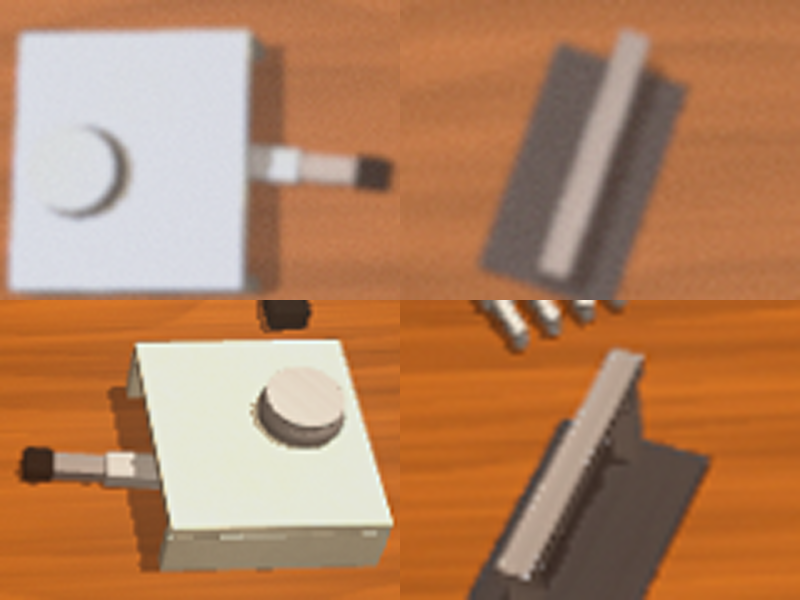

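```bash
python3 -c "
from h import *
im=np.load('pics/top0.png.npz')
c=lambda p:[(x/4-.375+170,y/4-.375+200) for x,y in p]
b=lambda p:[(x/5-.4+340,y/5-.4+185) for x,y in p]
P=pix2w(im,c([(285,165),(299,166),(355,173),(391,174.5)]),16);print(P)
d=P[0]-P[3];print(np.degrees(np.arctan2(d[1],d[0])))
B=pix2w(im,b([(622,29),(650,37),(570,281),(540,272)]),70);print(B,B.mean(0))
y=B[:2].mean(0)-B[2:].mean(0);print(np.linalg.norm(y),np.degrees(np.arctan2(y[1],y[0])))
Q=pix2w(im,b([(557,43),(688,85),(612,300),(482,266)]),5);print(Q.mean(0),Q)
s=np.load('pics/scene0.png.npz')
f=lambda p:[(x/400*120-.35+385,y/300*90-.35+210-90) for x,y in p]
g=lambda p:[(x/5-.4+230,(y-300)/5-.4+235) for x,y in p]
h=lambda p:[(x/(10/3)-.35+385,(y-300)/(10/3)-.35+210) for x,y in p]
B=pix2w(s,g([(615,350),(643,356),(527,580),(499,570)])-np.array([80,0]),70);print(B,B.mean(0))
P=pix2w(s,h([(120,463),(106,463),(53,462),(23,462)]),16);print(P)
"
```

```text
[[540.20054753 191.74420072  16.        ]
 [539.19368816 181.82599413  16.        ]
 [533.03455878 142.21447463  16.        ]
 [531.21641424 116.78445927  16.        ]]
83.16554216507237
[[ 653.51919464 -430.3430157    70.        ]
 [ 648.59028804 -445.32424741   70.        ]
 [ 515.46169715 -392.56436237   70.        ]
 [ 520.82064459 -376.75562861   70.        ]] [ 584.59795611 -411.24681352   70.        ]
143.1553449470741 -21.804459606879373
[ 586.34862179 -423.17971561    5.        ] [[ 662.74889064 -412.25168096    5.        ]
 [ 635.80302628 -485.92515204    5.        ]
 [ 512.6028432  -433.51656559    5.        ]
 [ 534.23972704 -361.02546384    5.        ]]
[[ 522.04528346 -175.55932393   70.        ]
 [ 526.49829213 -161.96126473   70.        ]
 [ 657.68605752 -213.37340756   70.        ]
 [ 651.53482224 -226.27935745   70.        ]] [ 589.44111384 -194.29333842   70.        ]
[[538.39043646 190.65260799  16.        ]
 [537.89454844 180.09746808  16.        ]
 [535.06087054 140.33179542  16.        ]
 [534.00790676 117.77305148  16.        ]]
```

```bash
cat >> h.py <<'E'
def tgt(x,y,z,yaw): # tool down
    return toolrel((x,y,z),Ro.from_euler('xyz',(np.pi,0,yaw)).as_matrix())
E
python3 -c "
from h import *
im=np.load('pics/top0.png.npz')
b=lambda p:[((x-400)/5-.4+340,y/5-.4+185) for x,y in p]
B=pix2w(im,b([(622,29),(650,37),(570,281),(540,272)]),70);print(B,B.mean(0))
y=B[:2].mean(0)-B[2:].mean(0);print(np.linalg.norm(y),np.degrees(np.arctan2(y[1],y[0])))
Q=pix2w(im,b([(557,43),(688,85),(612,300),(482,266)]),5);print(Q.mean(0))
print(tgt(536.3,160,120,1.48))
"
```

```text
[[ 660.0196522  -211.85182474   70.        ]
 [ 655.07300817 -226.93216296   70.        ]
 [ 521.81395532 -177.6625472    70.        ]
 [ 527.17956286 -161.73503093   70.        ]] [ 591.02154464 -194.54539146   70.        ]
142.026768502738 -20.480354090812373
[ 593.12421583 -194.67431615    5.        ]
(array([ 55.25, -56.02,  11.14]), array([-2.00e-03, -1.00e-03, -1.03e+00]))
```

Emit:
send_rows:
  series:
    - {"dx": 55.25, "dy": -56.0, "dz": 3, "az": -1.03, "hand": 0.2}
    - {"dx": 55.25, "dy": -56.0, "dz": 3, "az": -1.03, "hand": 0.2}
    - {"dx": 55.25, "dy": -56.0, "dz": 3, "az": -1.03, "hand": 0.2}
    - {"dx": 55.25, "dy": -56.0, "dz": 3, "az": -1.03, "hand": 0.2}
    - {"dx": 55.25, "dy": -56.0, "dz": 3, "az": -1.03, "hand": 0.2}
    - {"dx": 55.25, "dy": -56.0, "dz": 3, "az": -1.03, "hand": 0.2}
    - {"dx": 55.25, "dy": -56.0, "dz": 3, "az": -1.03, "hand": 0.2}
    - {"dx": 55.25, "dy": -56.0, "dz": 3, "az": -1.03, "hand": 0.2}
    - {"dx": 55.25, "dy": -56.0, "dz": 3, "az": -1.03, "hand": 0.2}
    - {"dx": 55.25, "dy": -56.0, "dz": 3, "az": -1.03, "hand": 0.2}

```text
invalid input at $.series[0]: expected keys ax, ay, az, dx, dy, dz, hand
```

```bash
python3 -c "
from h import *
print(tgt(536.3,160,120,1.48),read_state()['width'])"
```

```text
(array([ 55.25, -56.02,  11.14]), array([-2.00e-03, -1.00e-03, -1.03e+00])) 85.34136871677022
```

Emit:
send_rows:
  series:
    - {"ax": 0, "ay": 0, "az": -1.03, "dx": 55.25, "dy": -56, "dz": 3, "hand": 0.2}
    - {"ax": 0, "ay": 0, "az": -1.03, "dx": 55.25, "dy": -56, "dz": 3, "hand": 0.2}
    - {"ax": 0, "ay": 0, "az": -1.03, "dx": 55.25, "dy": -56, "dz": 3, "hand": 0.2}
    - {"ax": 0, "ay": 0, "az": -1.03, "dx": 55.25, "dy": -56, "dz": 3, "hand": 0.2}
    - {"ax": 0, "ay": 0, "az": -1.03, "dx": 55.25, "dy": -56, "dz": 3, "hand": 0.2}
    - {"ax": 0, "ay": 0, "az": -1.03, "dx": 55.25, "dy": -56, "dz": 3, "hand": 0.2}
    - {"ax": 0, "ay": 0, "az": -1.03, "dx": 55.25, "dy": -56, "dz": 3, "hand": 0.2}
    - {"ax": 0, "ay": 0, "az": -1.03, "dx": 55.25, "dy": -56, "dz": 3, "hand": 0.2}
    - {"ax": 0, "ay": 0, "az": -1.03, "dx": 55.25, "dy": -56, "dz": 3, "hand": 0.2}
    - {"ax": 0, "ay": 0, "az": -1.03, "dx": 55.25, "dy": -56, "dz": 3, "hand": 0.2}

```text
clock: 1.1
eef_pos: [444.1, -110.7, 212.1]
tool_rot: [-3.141, 0.0, 1.479]
force: [2.0, -0.3, 0.4]
width: 68.6
gripper_force: 0.0
```

```bash
python3 -c "
from h import *
print(tgt(536.3,160,120,1.48),read_state()['width'])"
```

```text
(array([27.8 ,  6.7 ,  9.21]), array([-0.   ,  0.   , -0.001])) 68.60126654966508
```

Emit:
send_rows:
  series:
    - {"ax": 0, "ay": 0, "az": 0, "dx": 25, "dy": 6.7, "dz": 9, "hand": 0.4}
    - {"ax": 0, "ay": 0, "az": 0, "dx": 25, "dy": 6.7, "dz": 9, "hand": 0.4}
    - {"ax": 0, "ay": 0, "az": 0, "dx": 25, "dy": 6.7, "dz": 9, "hand": 0.4}
    - {"ax": 0, "ay": 0, "az": 0, "dx": 25, "dy": 6.7, "dz": 9, "hand": 0.4}
    - {"ax": 0, "ay": 0, "az": 0, "dx": 25, "dy": 6.7, "dz": 9, "hand": 0.4}
    - {"ax": 0, "ay": 0, "az": 0, "dx": 25, "dy": 6.7, "dz": 9, "hand": 0.4}
    - {"ax": 0, "ay": 0, "az": 0, "dx": 25, "dy": 6.7, "dz": 9, "hand": 0.4}
    - {"ax": 0, "ay": 0, "az": 0, "dx": 25, "dy": 6.7, "dz": 9, "hand": 0.4}

```text
clock: 1.9
eef_pos: [532.8, 130.2, 121.7]
tool_rot: [-3.14, 0.001, 1.481]
force: [0.1, -1.2, 0.3]
width: 50.9
gripper_force: 0.0
```

```bash
python3 -c "
from h import *
print(tgt(536.3,160,3,1.49),read_state()['width'])"
```

```text
(array([ 3.01,  0.1 , 11.87]), array([-0.001,  0.001, -0.009])) 50.93293687003852
```

Emit:
send_rows:
  series:
    - {"ax": 0, "ay": 0, "az": 0, "dx": 3, "dy": 0.1, "dz": 3, "hand": 0.4}
    - {"ax": 0, "ay": 0, "az": 0, "dx": 3, "dy": 0.1, "dz": 7, "hand": 0.4}
    - {"ax": 0, "ay": 0, "az": 0, "dx": 3, "dy": 0.1, "dz": 10, "hand": 0.4}
    - {"ax": 0, "ay": 0, "az": 0, "dx": 3, "dy": 0.1, "dz": 11, "hand": 0.4}
    - {"ax": 0, "ay": 0, "az": 0, "dx": 3, "dy": 0.1, "dz": 11.6, "hand": 0.4}
    - {"ax": 0, "ay": 0, "az": 0, "dx": 3, "dy": 0.1, "dz": 11.6, "hand": 0.4}
    - {"ax": 0, "ay": 0, "az": 0, "dx": 3, "dy": 0.1, "dz": 11.6, "hand": 0.4}

```text
clock: 2.6
eef_pos: [538.3, 160.0, 7.7]
tool_rot: [3.139, -0.001, 1.479]
force: [0.2, 0.1, 0.4]
width: 51.5
gripper_force: 0.0
```

```bash
python3 -c "
from h import *
print(tgt(536.3,160,4,1.49),read_state()['width'])
a=shot('top','t1.png')['pixels'][:,:,::-1];b=shot('scene','s1.png')['pixels'][:,:,::-1]
r=lambda i,x,y,w,h,W,H:cv2.resize(i[y:y+h,x:x+w],(W,H),interpolation=cv2.INTER_CUBIC)
cv2.imwrite('pics/z1.png',np.hstack([r(a,170,200,110,90,396,324),r(b,370,200,110,90,396,324)]))"
```

```text
(array([-0.02, -0.2 ,  0.37]), array([ 0.002, -0.001, -0.011])) 51.54678625550893
```

View pics/z1.png

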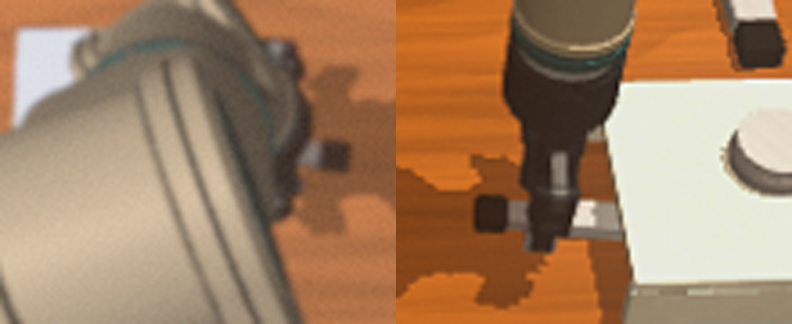

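The fingers straddle the tube: the cap sits at (490,213) in the right crop and the sleeve end at about (590,215). The gripper body clears the rack edge. Next I close.

Emit:
send_rows:
  series:
    - {"ax": 0, "ay": 0, "az": -0.01, "dx": 0, "dy": -0.2, "dz": 0.35, "hand": 0.4}
    - {"ax": 0, "ay": 0, "az": -0.01, "dx": 0, "dy": -0.2, "dz": 0.35, "hand": 0.6}
    - {"ax": 0, "ay": 0, "az": -0.01, "dx": 0, "dy": -0.2, "dz": 0.35, "hand": 1}
    - {"ax": 0, "ay": 0, "az": -0.01, "dx": 0, "dy": -0.2, "dz": 0.35, "hand": 1}
    - {"ax": 0, "ay": 0, "az": -0.01, "dx": 0, "dy": -0.2, "dz": 0.35, "hand": 1}
    - {"ax": 0, "ay": 0, "az": -0.01, "dx": 0, "dy": -0.2, "dz": 0.35, "hand": 1}
    - {"ax": 0, "ay": 0, "az": -0.01, "dx": 0, "dy": -0.2, "dz": 0.35, "hand": 1}
    - {"ax": 0, "ay": 0, "az": -0.01, "dx": 0, "dy": -0.2, "dz": 0.35, "hand": 1}

```text
clock: 3.5
eef_pos: [535.6, 160.4, 3.2]
tool_rot: [3.141, -0.0, 1.49]
force: [-0.6, -0.1, 5.7]
width: 16.2
gripper_force: 59.6
```

Emit:
send_rows:
  series:
    - {"ax": 0, "ay": 0, "az": 0, "dx": -0.5, "dy": 0, "dz": -0.05, "hand": 1}
    - {"ax": 0, "ay": 0, "az": 0, "dx": -1.5, "dy": 0, "dz": -0.05, "hand": 1}
    - {"ax": 0, "ay": 0, "az": 0, "dx": -3, "dy": 0, "dz": -0.05, "hand": 1}
    - {"ax": 0, "ay": 0, "az": 0, "dx": -5, "dy": 0, "dz": -0.05, "hand": 1}
    - {"ax": 0, "ay": 0, "az": 0, "dx": -7, "dy": 0, "dz": -0.05, "hand": 1}
    - {"ax": 0, "ay": 0, "az": 0, "dx": -9, "dy": 0, "dz": -0.05, "hand": 1}
    - {"ax": 0, "ay": 0, "az": 0, "dx": -11, "dy": 0, "dz": -0.05, "hand": 1}
    - {"ax": 0, "ay": 0, "az": 0, "dx": -13, "dy": 0, "dz": -0.05, "hand": 1}
    - {"ax": 0, "ay": 0, "az": 0, "dx": -15, "dy": 0, "dz": -0.05, "hand": 1}
    - {"ax": 0, "ay": 0, "az": 0, "dx": -17, "dy": 0, "dz": -0.05, "hand": 1}

```text
clock: 4.5
eef_pos: [520.7, -11.1, 3.2]
tool_rot: [-3.141, 0.0, 1.489]
force: [-0.4, 2.1, 0.1]
width: 16.4
gripper_force: 59.1
```

Emit:
send_rows:
  series:
    - {"ax": 0, "ay": 0, "az": 0, "dx": 0, "dy": 0, "dz": 0, "hand": 1}
    - {"ax": 0, "ay": 0, "az": 0, "dx": 0, "dy": 0, "dz": 0, "hand": 1}
    - {"ax": 0, "ay": 0, "az": 0, "dx": 0, "dy": 0, "dz": 0, "hand": 1}

```text
clock: 4.8
eef_pos: [521.1, -9.2, 3.2]
tool_rot: [-3.141, 0.0, 1.49]
force: [-0.2, -2.2, 0.5]
width: 16.0
gripper_force: 59.1
```

```bash
python3 -c "
from h import *
a=shot('top','t2.png')['pixels'][:,:,::-1];b=shot('scene','s2.png')['pixels'][:,:,::-1]
r=lambda i,x,y,w,h,W,H:cv2.resize(i[y:y+h,x:x+w],(W,H),interpolation=cv2.INTER_CUBIC)
cv2.imwrite('pics/z2.png',np.hstack([r(a,170,170,160,120,400,300),r(b,300,190,160,120,400,300)]))"
```

```text
(no output)
```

View pics/z2.png

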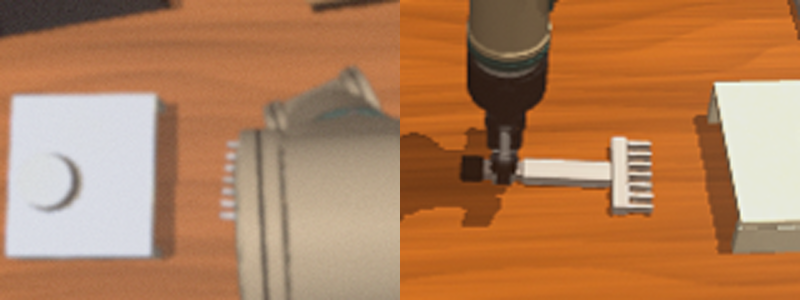

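The rake is out. Its teeth end at (650,170) in the right crop, well left of the rack at (715,120). Next I release, retreat upward and measure.

Emit:
send_rows:
  series:
    - {"ax": 0, "ay": 0, "az": 0, "dx": 0, "dy": 0, "dz": 0, "hand": 0.5}
    - {"ax": 0, "ay": 0, "az": 0, "dx": 0, "dy": 0, "dz": 0, "hand": 0.4}
    - {"ax": 0, "ay": 0, "az": 0, "dx": 0, "dy": 0, "dz": 0, "hand": 0.4}
    - {"ax": 0, "ay": 0, "az": 0, "dx": 0, "dy": 0, "dz": 0, "hand": 0.4}
    - {"ax": 0, "ay": 0, "az": 0, "dx": 0, "dy": 0, "dz": -2, "hand": 0.4}
    - {"ax": 0, "ay": 0, "az": 0, "dx": 0, "dy": 0, "dz": -6, "hand": 0.4}
    - {"ax": 0, "ay": 0, "az": 0, "dx": -5, "dy": 0, "dz": -10, "hand": 0.4}
    - {"ax": 0, "ay": 0, "az": 0, "dx": -10, "dy": 0, "dz": -12, "hand": 0.4}
    - {"ax": 0, "ay": 0, "az": 0, "dx": -15, "dy": 0, "dz": -12, "hand": 0.4}
    - {"ax": 0, "ay": 0, "az": 0, "dx": -20, "dy": 0, "dz": -12, "hand": 0.4}

```text
clock: 5.9
eef_pos: [507.1, -194.1, 124.4]
tool_rot: [3.139, 0.001, 1.491]
force: [1.4, -0.4, -0.5]
width: 51.0
gripper_force: 0.0
```

Emit:
send_rows:
  series:
    - {"ax": 0, "ay": 0, "az": 0, "dx": -5, "dy": 0, "dz": 0, "hand": 0.4}
    - {"ax": 0, "ay": 0, "az": 0, "dx": -9, "dy": 0, "dz": 0, "hand": 0.4}

```text
clock: 6.1
eef_pos: [498.2, -285.7, 123.0]
tool_rot: [3.141, 0.001, 1.487]
force: [0.1, 0.2, -0.1]
width: 51.6
gripper_force: 0.0
```

```bash
python3 -c "
from h import *
a=shot('top','t3.png')['pixels'][:,:,::-1];b=shot('scene','s3.png')['pixels'][:,:,::-1]
r=lambda i,x,y,w,h,W,H:cv2.resize(i[y:y+h,x:x+w],(W,H),interpolation=cv2.INTER_CUBIC)
cv2.imwrite('pics/z3.png',np.vstack([r(a,250,215,100,37,800,296),r(b,310,230,100,37,800,296)]))"
```

```text
(no output)
```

View pics/z3.png

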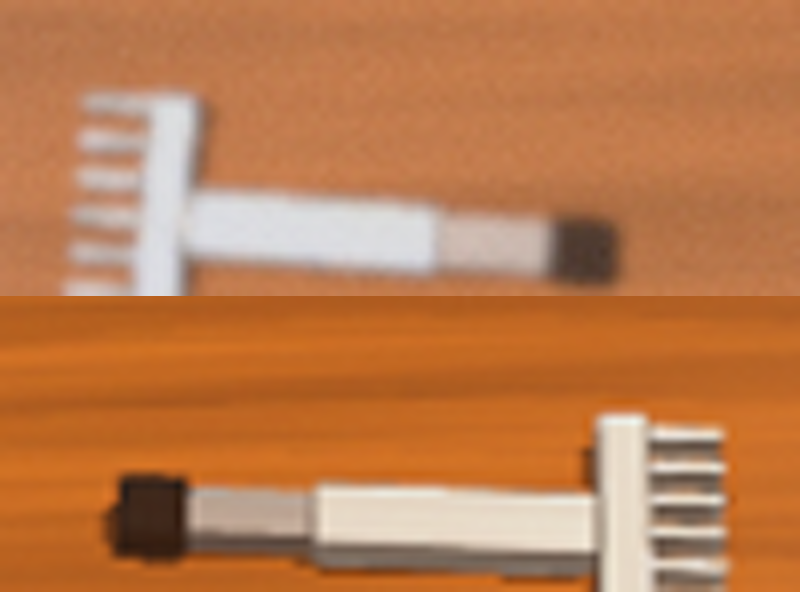

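```bash
python3 -c "
from h import *
def rep(n,off,pts):
    im=np.load(n);uv=[(x/8-.44+off[0],y/8-.44+off[1]) for x,y in pts]
    P=pix2w(im,uv,16);d=P[0]-P[-1];d/=np.linalg.norm(d);print(P[:,:2].round(1),np.degrees(np.arctan2(d[1],d[0])),((P-P[1])@d).round(1),'mid',((P[0]+P[1])/2).round(1))
rep('pics/t3.png.npz',(250,215),[(190,223.5),(438,239),(553,247),(617,251)])
rep('pics/s3.png.npz',(310,230),[(597,522-296),(315,518-296),(188,514-296),(120,511-296)])
print(tgt(516,35,120,1.49))"
```

```text
[[532.9 100. ]
 [524.8  12.7]
 [520.7 -27.7]
 [518.7 -50.2]] 84.60008590402835 [ 87.7   0.  -40.6 -63.1] mid [528.8  56.3  16. ]
[[531.7  99.5]
 [526.   11.5]
 [522.6 -28.1]
 [520.4 -49.3]] 85.64839594240227 [ 88.2   0.  -39.7 -61. ] mid [528.9  55.5  16. ]
(array([32.58, -1.08,  0.1 ]), array([-0.   ,  0.005, -0.011]))
```

```bash
python3 -c "
from h import *
print(tgt(527.5,64.2,60,1.487))"
```

```text
(array([35.62, -0.2 ,  6.08]), array([-0.   ,  0.005, -0.008]))
```

Emit:
send_rows:
  series:
    - {"ax": 0, "ay": 0, "az": 0, "dx": 35.6, "dy": -0.2, "dz": 0, "hand": 0.4}
    - {"ax": 0, "ay": 0, "az": 0, "dx": 35.6, "dy": -0.2, "dz": 0, "hand": 0.4}
    - {"ax": 0, "ay": 0, "az": 0, "dx": 35.6, "dy": -0.2, "dz": 0, "hand": 0.4}
    - {"ax": 0, "ay": 0, "az": 0, "dx": 35.6, "dy": -0.2, "dz": 0, "hand": 0.4}
    - {"ax": 0, "ay": 0, "az": 0, "dx": 35.6, "dy": -0.2, "dz": 0, "hand": 0.4}
    - {"ax": 0, "ay": 0, "az": 0, "dx": 35.6, "dy": -0.2, "dz": 0, "hand": 0.4}
    - {"ax": 0, "ay": 0, "az": 0, "dx": 35.6, "dy": -0.2, "dz": 0, "hand": 0.4}
    - {"ax": 0, "ay": 0, "az": 0, "dx": 35.6, "dy": -0.2, "dz": 3, "hand": 0.4}
    - {"ax": 0, "ay": 0, "az": 0, "dx": 35.6, "dy": -0.2, "dz": 6, "hand": 0.4}
    - {"ax": 0, "ay": 0, "az": 0, "dx": 35.6, "dy": -0.2, "dz": 6, "hand": 0.4}

```text
clock: 7.2
eef_pos: [523.0, 73.6, 60.0]
tool_rot: [-3.135, 0.002, 1.492]
force: [-0.1, -1.2, -0.3]
width: 51.2
gripper_force: 0.0
```

Emit:
send_rows:
  series:
    - {"ax": 0, "ay": 0, "az": 0, "dx": 0, "dy": 0, "dz": 0, "hand": 0.4}
    - {"ax": 0, "ay": 0, "az": 0, "dx": 0, "dy": 0, "dz": 0, "hand": 0.4}

```text
clock: 7.4
eef_pos: [526.9, 72.7, 64.1]
tool_rot: [3.14, -0.001, 1.489]
force: [-0.5, 0.7, -0.2]
width: 51.3
gripper_force: 0.0
```

```bash
python3 -c "
from h import *
print(tgt(527.5,64.2,3,1.487))"
```

```text
(array([-0.85,  0.11,  6.11]), array([ 0.002, -0.001,  0.002]))
```

Emit:
send_rows:
  series:
    - {"ax": 0, "ay": 0, "az": 0, "dx": -0.85, "dy": 0.1, "dz": 2, "hand": 0.4}
    - {"ax": 0, "ay": 0, "az": 0, "dx": -0.85, "dy": 0.1, "dz": 4, "hand": 0.4}
    - {"ax": 0, "ay": 0, "az": 0, "dx": -0.85, "dy": 0.1, "dz": 5.5, "hand": 0.4}
    - {"ax": 0, "ay": 0, "az": 0, "dx": -0.85, "dy": 0.1, "dz": 5.8, "hand": 0.4}
    - {"ax": 0, "ay": 0, "az": 0, "dx": -0.85, "dy": 0.1, "dz": 5.8, "hand": 0.4}
    - {"ax": 0, "ay": 0, "az": 0, "dx": -0.85, "dy": 0.1, "dz": 5.8, "hand": 0.4}

```text
clock: 8.0
eef_pos: [527.4, 64.4, 6.0]
tool_rot: [3.14, -0.001, 1.489]
force: [-0.1, 0.1, -0.6]
width: 51.4
gripper_force: 0.0
```

```bash
python3 -c "
from h import *
print(tgt(527.5,64.2,3.5,1.487))"
```

```text
(array([-0.02,  0.02,  0.25]), array([ 0.002, -0.001,  0.002]))
```

Emit:
send_rows:
  series:
    - {"ax": 0, "ay": 0, "az": 0, "dx": 0, "dy": 0, "dz": 0.25, "hand": 0.5}
    - {"ax": 0, "ay": 0, "az": 0, "dx": 0, "dy": 0, "dz": 0.25, "hand": 0.65}
    - {"ax": 0, "ay": 0, "az": 0, "dx": 0, "dy": 0, "dz": 0.25, "hand": 1}
    - {"ax": 0, "ay": 0, "az": 0, "dx": 0, "dy": 0, "dz": 0.25, "hand": 1}
    - {"ax": 0, "ay": 0, "az": 0, "dx": 0, "dy": 0, "dz": 0.25, "hand": 1}
    - {"ax": 0, "ay": 0, "az": 0, "dx": 0, "dy": 0, "dz": 0.25, "hand": 1}
    - {"ax": 0, "ay": 0, "az": 0, "dx": 0, "dy": 0, "dz": 0.25, "hand": 1}

```text
clock: 8.7
eef_pos: [527.3, 64.4, 3.2]
tool_rot: [3.14, -0.0, 1.49]
force: [-0.4, -0.1, 4.9]
width: 22.3
gripper_force: 60.1
```

```bash
python3 -c "
from h import *
s=read_state();print(s['eef_pos'],s['tool_rot'],s['force'],s['torque'])"
```

```text
[527.30062842  64.41347966   3.15776939] [ 3.13966335e+00 -3.43403413e-04  1.48964848e+00] [-0.44778362 -0.1252095   4.92195843] [-0.10476652 -0.03943588 -0.01467803]
```

Emit:
send_rows:
  series:
    - {"ax": 0, "ay": 0, "az": 0, "dx": 0, "dy": 0, "dz": -1, "hand": 1}
    - {"ax": 0, "ay": 0, "az": 0, "dx": 0, "dy": 0, "dz": -3, "hand": 1}
    - {"ax": 0, "ay": 0, "az": 0, "dx": 0, "dy": 0, "dz": -6, "hand": 1}
    - {"ax": 0, "ay": 0, "az": 0, "dx": 0, "dy": 0, "dz": -9, "hand": 1}
    - {"ax": 0, "ay": 0, "az": 0, "dx": 0, "dy": 0, "dz": -12, "hand": 1}
    - {"ax": 0, "ay": 0, "az": 0, "dx": 0, "dy": 0, "dz": -13, "hand": 1}
    - {"ax": 0, "ay": 0, "az": 0, "dx": 0, "dy": 0, "dz": -13, "hand": 1}
    - {"ax": 0, "ay": 0, "az": 0, "dx": 0, "dy": 0, "dz": -13, "hand": 1}
    - {"ax": 0, "ay": 0, "az": 0, "dx": 0, "dy": 0, "dz": -13, "hand": 1}
    - {"ax": 0, "ay": 0, "az": 0, "dx": 0, "dy": 0, "dz": -13, "hand": 1}

```text
clock: 9.7
eef_pos: [525.5, 64.2, 131.0]
tool_rot: [-3.139, 0.001, 1.49]
force: [0.3, -0.4, -3.1]
width: 22.3
gripper_force: 59.2
```

```bash
python3 -c "
from h import *
s=read_state();print(s['eef_pos'],s['tool_rot'],s['force'],s['torque'])
print(tgt(588.4,-194.2,130,1.204))"
```

```text
[525.45709777  64.22707159 130.96633772] [-3.13894805e+00  5.70990652e-04  1.49000135e+00] [ 0.34218185 -0.44313189 -3.10093288] [ 0.00497275  0.00326289 -0.08986617]
(array([-25.25,   8.36,   0.09]), array([-0.003,  0.001,  0.286]))
```

Emit:
send_rows:
  series:
    - {"ax": 0, "ay": 0, "az": 0.05, "dx": -2, "dy": 0.6, "dz": 0, "hand": 1}
    - {"ax": 0, "ay": 0, "az": 0.1, "dx": -5, "dy": 1.6, "dz": 0, "hand": 1}
    - {"ax": 0, "ay": 0, "az": 0.15, "dx": -8, "dy": 2.6, "dz": 0, "hand": 1}
    - {"ax": 0, "ay": 0, "az": 0.2, "dx": -11, "dy": 3.6, "dz": 0, "hand": 1}
    - {"ax": 0, "ay": 0, "az": 0.25, "dx": -15, "dy": 5, "dz": 0, "hand": 1}
    - {"ax": 0, "ay": 0, "az": 0.286, "dx": -19, "dy": 6.3, "dz": 0, "hand": 1}
    - {"ax": 0, "ay": 0, "az": 0.286, "dx": -22, "dy": 7.3, "dz": 0, "hand": 1}
    - {"ax": 0, "ay": 0, "az": 0.286, "dx": -24, "dy": 8, "dz": 0, "hand": 1}
    - {"ax": 0, "ay": 0, "az": 0.286, "dx": -25.2, "dy": 8.3, "dz": 0, "hand": 1}
    - {"ax": 0, "ay": 0, "az": 0.286, "dx": -25.2, "dy": 8.3, "dz": 0, "hand": 1}

```text
clock: 10.7
eef_pos: [588.1, -195.5, 131.3]
tool_rot: [-3.14, 0.001, 1.201]
force: [0.3, -0.1, -3.3]
width: 22.3
gripper_force: 59.2
```

Emit:
send_rows:
  series:
    - {"ax": 0, "ay": 0, "az": 0, "dx": 0, "dy": 0, "dz": 1, "hand": 1}
    - {"ax": 0, "ay": 0, "az": 0, "dx": 0, "dy": 0, "dz": 2.5, "hand": 1}
    - {"ax": 0, "ay": 0, "az": 0, "dx": 0, "dy": 0, "dz": 4, "hand": 1}
    - {"ax": 0, "ay": 0, "az": 0, "dx": 0, "dy": 0, "dz": 4, "hand": 1}
    - {"ax": 0, "ay": 0, "az": 0, "dx": 0, "dy": 0, "dz": 4, "hand": 1}

```text
clock: 11.2
eef_pos: [588.2, -192.8, 91.4]
tool_rot: [-3.14, -0.0, 1.205]
force: [1.1, 0.1, -3.4]
width: 22.8
gripper_force: 59.2
```

```bash
python3 -c "
from h import *
print(tgt(588.4,-194.2,73.5,1.204));s=read_state();print(s['force'],s['torque'])
a=shot('top','t4.png')['pixels'][:,:,::-1];b=shot('scene','s4.png')['pixels'][:,:,::-1]
r=lambda i,x,y,w,h,W,H:cv2.resize(i[y:y+h,x:x+w],(W,H),interpolation=cv2.INTER_CUBIC)
cv2.imwrite('pics/z4.png',np.hstack([r(a,330,170,100,100,400,400),r(b,215,215,100,100,400,400)]))"
```

```text
(array([-0.12,  0.07,  1.79]), array([-0.002, -0.   ,  0.001]))
[ 1.07884041  0.10763033 -3.42921256] [-0.03496356 -0.05801552  0.01922463]
```

View pics/z4.png

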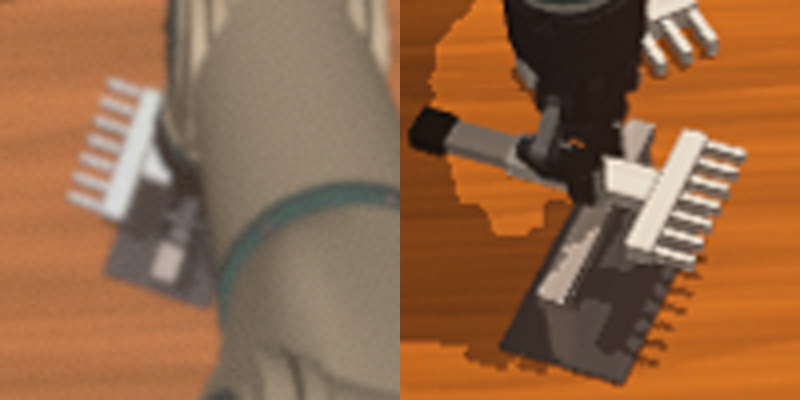

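The head bar runs parallel to the rail bar: (155,90)-(115,215) in the left crop, (697,133)-(640,252) in the right. I'll check the offset numerically from the head bar.

```bash
python3 -c "
from h import *
u=np.array([np.cos(1.204),np.sin(1.204)])
for n,o,p in(('t4',(330,170),[(145,90),(163,92),(124,219),(103,212)]),('s4',(215-100,215),[(684,130),(709,136),(653,256),(627,250)])):
    im=np.load(f'pics/{n}.png.npz');P=pix2w(im,[(x/4-.375+o[0],y/4-.375+o[1]) for x,y in p],104.3)[:,:2]
    c=P.mean(0);e=(P[:2].mean(0)-P[2:].mean(0));print(P.round(1).tolist(),c,np.linalg.norm(e),np.degrees(np.arctan2(e[1],e[0])),'com',c-44.7*u)
"
```

```text
[[647.9, -159.5], [646.2, -171.4], [561.5, -142.3], [566.6, -128.7]] [ 605.57659171 -150.4942243 ] 88.21178613297327 -19.81414594272744 com [ 589.54597781 -192.22082753]
[[560.9, -142.3], [566.2, -127.8], [652.2, -159.6], [647.3, -174.1]] [ 606.64602805 -150.92274327] 91.8944613998382 159.74989160194554 com [ 590.61541415 -192.64934651]
```

Emit:
send_rows:
  series:
    - {"ax": 0, "ay": 0, "az": 0.01, "dx": -0.14, "dy": 0.05, "dz": 0.5, "hand": 1}
    - {"ax": 0, "ay": 0, "az": 0.01, "dx": -0.14, "dy": 0.05, "dz": 1.0, "hand": 1}
    - {"ax": 0, "ay": 0, "az": 0.01, "dx": -0.14, "dy": 0.05, "dz": 1.4, "hand": 1}
    - {"ax": 0, "ay": 0, "az": 0.01, "dx": -0.14, "dy": 0.05, "dz": 1.6, "hand": 1}
    - {"ax": 0, "ay": 0, "az": 0.01, "dx": -0.14, "dy": 0.05, "dz": 1.7, "hand": 1}
    - {"ax": 0, "ay": 0, "az": 0.01, "dx": -0.14, "dy": 0.05, "dz": 1.75, "hand": 1}
    - {"ax": 0, "ay": 0, "az": 0.01, "dx": -0.14, "dy": 0.05, "dz": 1.75, "hand": 1}
    - {"ax": 0, "ay": 0, "az": 0.01, "dx": -0.14, "dy": 0.05, "dz": 1.75, "hand": 1}

```text
clock: 12.1
eef_pos: [588.8, -195.1, 75.0]
tool_rot: [3.141, -0.0, 1.194]
force: [0.1, 0.5, -4.0]
width: 22.1
gripper_force: 59.3
```

Emit:
send_rows:
  series:
    - {"ax": 0, "ay": 0, "az": 0, "dx": 0, "dy": 0, "dz": 0.05, "hand": 1}
    - {"ax": 0, "ay": 0, "az": 0, "dx": 0, "dy": 0, "dz": 0.1, "hand": 1}
    - {"ax": 0, "ay": 0, "az": 0, "dx": 0, "dy": 0, "dz": 0.15, "hand": 1}
    - {"ax": 0, "ay": 0, "az": 0, "dx": 0, "dy": 0, "dz": 0.15, "hand": 1}
    - {"ax": 0, "ay": 0, "az": 0, "dx": 0, "dy": 0, "dz": 0.15, "hand": 1}

```text
clock: 12.6
eef_pos: [588.7, -195.0, 73.3]
tool_rot: [-3.142, -0.0, 1.194]
force: [-0.3, 0.3, -3.2]
width: 22.3
gripper_force: 59.3
```

Emit:
send_rows:
  series:
    - {"ax": 0, "ay": 0, "az": 0, "dx": 0, "dy": 0, "dz": 0.05, "hand": 1}
    - {"ax": 0, "ay": 0, "az": 0, "dx": 0, "dy": 0, "dz": 0.1, "hand": 1}
    - {"ax": 0, "ay": 0, "az": 0, "dx": 0, "dy": 0, "dz": 0.1, "hand": 1}
    - {"ax": 0, "ay": 0, "az": 0, "dx": 0, "dy": 0, "dz": 0.1, "hand": 1}

```text
clock: 13.0
eef_pos: [588.7, -195.0, 73.2]
tool_rot: [3.141, 0.0, 1.194]
force: [-3.1, 0.1, 5.1]
width: 22.3
gripper_force: 60.3
```

Contact: the force turned to +5 N, so the bar carries the rake. Next I ease off slightly and open.

Emit:
send_rows:
  series:
    - {"ax": 0, "ay": 0, "az": 0, "dx": 0, "dy": 0, "dz": -0.03, "hand": 1}
    - {"ax": 0, "ay": 0, "az": 0, "dx": 0, "dy": 0, "dz": -0.03, "hand": 0.7}
    - {"ax": 0, "ay": 0, "az": 0, "dx": 0, "dy": 0, "dz": -0.03, "hand": 0.6}
    - {"ax": 0, "ay": 0, "az": 0, "dx": 0, "dy": 0, "dz": -0.03, "hand": 0.5}
    - {"ax": 0, "ay": 0, "az": 0, "dx": 0, "dy": 0, "dz": -0.03, "hand": 0.4}
    - {"ax": 0, "ay": 0, "az": 0, "dx": 0, "dy": 0, "dz": -0.03, "hand": 0.4}
    - {"ax": 0, "ay": 0, "az": 0, "dx": 0, "dy": 0, "dz": -0.03, "hand": 0.4}
    - {"ax": 0, "ay": 0, "az": 0, "dx": 0, "dy": 0, "dz": -0.03, "hand": 0.4}

```text
clock: 13.8
eef_pos: [588.7, -195.1, 72.6]
tool_rot: [3.142, -0.0, 1.194]
force: [-0.6, -0.8, -0.5]
width: 51.2
gripper_force: 0.0
```

Emit:
send_rows:
  series:
    - {"ax": 0, "ay": 0, "az": 0, "dx": 0, "dy": 0, "dz": -1, "hand": 0.4}
    - {"ax": 0, "ay": 0, "az": 0, "dx": 0, "dy": 0, "dz": -2, "hand": 0.4}
    - {"ax": 0, "ay": 0, "az": 0, "dx": 0, "dy": 0, "dz": -4, "hand": 0.4}
    - {"ax": 0, "ay": 0, "az": 0, "dx": 0, "dy": 0, "dz": -7, "hand": 0.4}
    - {"ax": 0, "ay": 0, "az": 0, "dx": 0, "dy": 0, "dz": -10, "hand": 0.4}
    - {"ax": 0, "ay": 0, "az": 0, "dx": -5, "dy": 0, "dz": -14, "hand": 0.4}
    - {"ax": 0, "ay": 0, "az": 0, "dx": -10, "dy": 0, "dz": -14, "hand": 0.4}
    - {"ax": 0, "ay": 0, "az": 0, "dx": -14, "dy": 0, "dz": -14, "hand": 0.4}
    - {"ax": 0, "ay": 0, "az": 0, "dx": -18, "dy": 0, "dz": -14, "hand": 0.4}
    - {"ax": 0, "ay": 0, "az": 0, "dx": -22, "dy": 0, "dz": -14, "hand": 0.4}

```text
clock: 14.8
eef_pos: [506.7, -401.9, 214.3]
tool_rot: [3.14, 0.001, 1.193]
force: [0.8, -0.9, -0.7]
width: 51.0
gripper_force: 0.0
```

Emit:
send_rows:
  series:
    - {"ax": 0, "ay": 0, "az": 0, "dx": -4, "dy": 0, "dz": 0, "hand": 0.4}
    - {"ax": 0, "ay": 0, "az": 0, "dx": -6, "dy": 0, "dz": 0, "hand": 0.4}
    - {"ax": 0, "ay": 0, "az": 0, "dx": -6, "dy": 0, "dz": 0, "hand": 0.4}

```text
clock: 15.1
eef_pos: [482.6, -460.1, 213.4]
tool_rot: [3.141, 0.003, 1.187]
force: [-0.2, -0.8, 0.5]
width: 51.0
gripper_force: 0.0
```

```bash
python3 -c "
from h import *
a=shot('top','t5.png')['pixels'][:,:,::-1];b=shot('scene','s5.png')['pixels'][:,:,::-1]
r=lambda i,x,y,w,h,W,H:cv2.resize(i[y:y+h,x:x+w],(W,H),interpolation=cv2.INTER_CUBIC)
cv2.imwrite('pics/z5.png',np.hstack([r(a,330,170,100,100,400,400),r(b,215,215,100,100,400,400)]))"
```

```text
(no output)
```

View pics/z5.png

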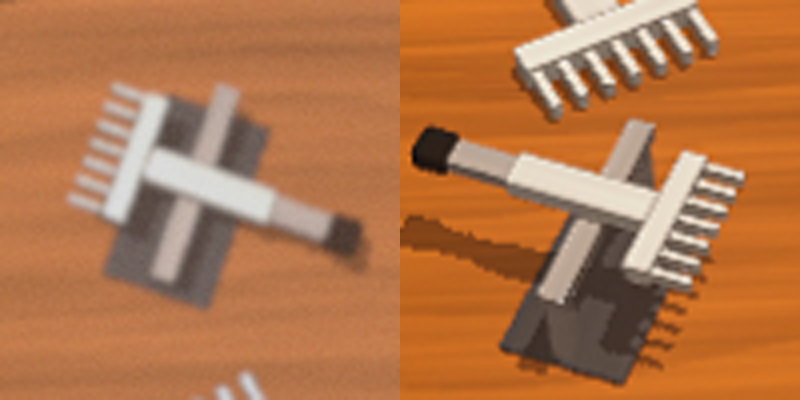

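The rake rests across the bar, square, with the head at (140,155) and the cap at (343,233) in the left crop. I'll check that it is level by triangulating both ends.

```bash
python3 -c "
from h import *
A=np.load('pics/t5.png.npz');B=np.load('pics/s5.png.npz')
f=lambda p,o:(p[0]/4-.375+o[0],p[1]/4-.375+o[1])
for nm,p,q in(('head',[(145,92),(168,97),(125,221),(103,213)],[(682,150),(707,158),(650,275),(624,268)]),('capjoint',[(330,228)],[(454,158)]),('sleeve_rear',[(272,204)],[(513,170)])):
    p=np.mean([f(x,(330,170)) for x in p],0);q=np.mean([f(x,(115,215)) for x in q],0)
    r=[]
    for im,x in((A,p),(B,q)):
        a,b=pix2w(im,[x],0)[0],pix2w(im,[x],100)[0];r.append((a,b-a))
    (a,d),(b,e)=r;s=np.linalg.lstsq(np.c_[d,-e],b-a,rcond=None)[0];print(nm,a+s[0]*d,b+s[1]*e)
"
```

```text
head [ 607.56574115 -152.61048034   86.17842263] [ 607.55616835 -153.73760469   86.2552684 ]
capjoint [ 555.63947056 -281.3661069    80.20560745] [ 555.62803882 -279.65369377   79.89360993]
sleeve_rear [ 571.94730299 -242.464212     86.45663063] [ 571.9500572  -243.17945174   86.56314094]
```

```bash
python3 -c "
from h import *
print(finish_job())"
```

```text
the job is handed in; nothing more can be done
None
```

I pulled the rake out from under the rack, laid it flat on the table and let go, then took it round its sleeve and laid it square on the drip rail bar at its balance point. It was resting level with the arm clear, and I handed the job in after about 15 s of robot time; no verdict came back.

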